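Clear and spring open a chocolate bin lid

ROBOT

A 6-joint arm with a two-finger parallel gripper is mounted at the origin on the work surface. World frame = base frame: x ahead of the robot, y to its left, z up, the work surface at z = 0. Lengths are in m, angles in rad, forces in N, time in s.
With the tool pointing down it reaches from about 0.275 to 0.85 m from the base axis. Payload 19 kg.
Tool frame: the origin (TCP) lies midway between the tips of the shut fingers; the grasp point (between the pads) lies bot.hold_point_z behind it (bot.hold_point_z is the distance from the TCP to the grasp point, in m); y points along the fingers, x is the direction in which the jaws open and shut, and the axes are right-handed (so a half turn about y gives the same grasp; the last joint's range is limited). The gripper opens to 85 mm and grips with 20 to 120 N. Pads are 22 mm wide; open, the fingers measure 114 mm over their backs; the gripper's body (76 mm by 85 mm) begins 54 mm behind the grasp point. The pads swing forward as they close: fully open they stand 13 mm farther back than shut.
Start: joints at [0.99, 0.15, 1.437, -0, 1.554, -0.134], TCP at [0.248, 0.519, 0.197] pointing down, gripper open.
Joint ranges: [-2.8, 2.8], [-0.68, 2.1], [0.12, 2.68], [-1.39, 4.53], [0.16, 2.79], [-2.81, 2.81]. Speed limits (rad/s): [1.89, 1.89, 2.22, 3.01, 3.01, 3.01].

INTERFACE

Orientations are given as a unit quaternion [x, y, z, w].
In Python, from bench import bot, eyes gives the robot as it stands.
- The arm moves only by the tool step_arm, never from a script. Its argument "increments" is a list of rows, each an object with "grip": the opening, from 0 (shut) to 1 (fully open); "slide": the shift along the tool's x, y, z in m, a list of three; "delta_rot": the turn, a rotation vector about the tool's x, y, z in rad, a list of three. A call has exactly 5 rows; each row shifts and turns the commanded pose from where the row before left it, along the tool's axes as they then stand; what a row does not reach is not made up. A row lasts 1/8 s, in which the tool goes at most 62.5 mm and 10.7 degrees, less where a joint would pass 70% of its speed; a pose out of reach is approached as far as the arm can. A call is refused whole if a number of a shift passes 0.0625 or a number of a turn 0.188, either way. A call with a gripper value outside its range is refused whole. The fingers move at their own pace and stop on an object; "grip_force" is the grip in N (left out, the last holds). Time passes only in rows, so rows that do not move let the fingers close, or fill a call up. It gives the time, the measured TCP pose, the force and the opening at its end, in the units of the state.
- bot.sense(): the state, without advancing time (a new reading comes with each control period).
- eyes.snapshot(name): name is "scene" or "top"; returns a dict with "frame" (480x640x3 uint8, red, green, blue), "vfov" (degrees; the focal length in pixels is half the picture's height over the tangent of half this angle, whatever the lens; pixels are square), "cx", "cy" (the principal point, pixels), "dist" ([k1, k2, p1, p2, k3] as OpenCV has them; the pictures are not rectified), "xyz" and "rotation" of the camera in the world. Camera axes: x right, y up, looking along -z (the intrinsics and any distortion apply to the point x, -y, -z); pixel columns grow to the right and rows downward; lengths in m; the calibration is good to about 2 mm. A picture is of the moment at which its call begins. There is no depth.
- bot.sign_off(): hands the job in, once; it reports no verdict.
The state is a dict: "t": time; "qpos": joint angles; "joint_vel": joint speeds; "joint_efforts": joint torques, N m; "ee_pos": TCP position; "eef_rot": TCP orientation; "force": force on the tool from outside, world axes, zero at the start; "wrist_torque": the same for the moment, N m; "finger_gap": opening from 0.0 (shut) to 1.0 (fully open).
Only numpy, scipy, OpenCV 4.12 (cv2) and the standard library are available. Lean on these libraries where they do the work, as an engineer would, in place of code of your own. Each camera call takes 0.05 s, during which the arm holds its last target. There are 200 camera calls.

TASK

Get the chocolate bin with the green press strip ready for restocking: a jar was left standing on its lid, so push it back with the fingers, without picking it up or tipping it, until it stands wholly off the lid on the wooden ledge behind. Then press the green strip down until the catch lets go, and let the lid spring up ajar. Leave the lid ajar and the jar standing on the ledge, keep the other two bins shut, and do not disturb anything else on the counter.

Things in the scene. Friction and masses are not known exactly. Their poses are not given: they have to be found in the camera images.
- bin_green: Fixed wooden chocolate bin with green press strip, green front patch and green-centred chocolates, 150 wide (y), 100 high. Origin on the counter, mid-width; own x points from the front (robot side, x -115) to the back (+135), z up. Its top, front to back: hinged lid (x -105 to +35, hinge at its back), then the ledge, then a brass rail. Sizes in mm.
- bin_red: Fixed wooden chocolate bin with red press strip, red front patch and red-centred chocolates, 150 wide (y), 100 high. Origin on the counter, mid-width; own x points from the front (robot side, x -115) to the back (+135), z up. Its top, front to back: hinged lid (x -105 to +35, hinge at its back), then the ledge, then a brass rail. Sizes in mm.
- bin_white: Fixed wooden chocolate bin with white press strip, white front patch and white-centred chocolates, 150 wide (y), 100 high. Origin on the counter, mid-width; own x points from the front (robot side, x -115) to the back (+135), z up. Its top, front to back: hinged lid (x -105 to +35, hinge at its back), then the ledge, then a brass rail. Sizes in mm.
- lid_green (a joint): Angle (rad) of the green lid: 0 latched shut, negative pressed in, positive front edge raised. It rises only once pressed in to about -0.03 (4 mm at the strip, 6 to 8 N; a firm stop follows) and let go; its spring then swings it in about 1 s to 0.42 (edge 57 mm up), where it stays. Pressed less, it returns to 0.
- lid_red (a joint): The same for the red bin's lid; it works alike.
- lid_white (a joint): The same for the white bin's lid; it works alike.
- press_green (a point): Centre of the top of the green press strip, 36 (along bin x) x 134, the front part of the lid, with a small steel touch disc; moves with the lid. The rest of the lid is clear. Sizes in mm.
- ledge_green (a point): Centre of the top of the green bin's fixed light-wood ledge behind its lid: bin x +37 to +135 (98 deep), 150 wide, 100 above the counter (the shut lid's top is at 101). A brass rail bounds it at the back, reaching 118 high. Sizes in mm.
- jar_green_mid (a point): Loose squat jar of dark red-brown preserve with copper cap and paper band, standing on the clear part of the green bin's lid at the start, 66 across, 62 tall, about 0.25 kg; this point is at its centre, 31 above its underside. Sizes in mm.
- jar_red_mid (a point): A jar like that, standing on the red bin's lid; it stays there. 66 across, 62 tall, about 0.25 kg; this point is at its centre, 31 above its underside. Sizes in mm.
- jar_white_mid (a point): A jar like that, standing on the white bin's ledge; it stays there. 66 across, 62 tall, about 0.25 kg; this point is at its centre, 31 above its underside. Sizes in mm.
- amber_jar: Loose amber jar with brass cap on the counter to the right of the bins, 80 across, 110 tall; origin at the centre of its underside. Sizes in mm.
- olive_jar: Loose green glass jar with dark cap on the counter in front of the bins (robot side), 68 across, 90 tall; origin at the centre of its underside. Sizes in mm.
- round_tin: Loose red tin on the counter to the left, 100 across, 45 tall; origin at the centre of its underside. Sizes in mm.
- bell: Loose brass counter bell in front of the bins, to the left, 80 across, 54 tall; origin at the centre of its underside. Sizes in mm.
Mind the look-alikes: they are no part of the job. Leave any blue or turquoise look-alike of the part that bears jar_green_mid alone.

How it is judged:
By the outcome, as a careful person would: the job done as asked, in the order asked, and still so for the second after the job is handed in, with the robot touching nothing.
It also fails if it takes over 46 s, if anything falls off the work surface, if the arm or the gripper's body presses on something with over 40 N, if the wrist force passes 120 N, or if a joint passes its speed limit or range.

## Working session

There is one attempt and no reset: what is moved stays moved. The work goes in short steps, Python scripts to look and compute and a tool call to move; the robot and the scene stay as the last step left them, time stands still between calls to the robot, and variables do not carry over. Pictures are saved under pics/ and viewed, about 8 in all and at most 12, crops included, and the job is handed in when it is done.

Besides the shell and the picture viewer there is one more tool, called after "Emit:" by a JSON object that holds its "name" and its "arguments". step_arm: Moves the arm, as the interface text tells. Its arguments: {"type":"object","properties":{"increments":{"type":"array","items":{"type":"object","properties":{"grip":{"type":"number"},"slide":{"type":"array","items":{"type":"number"}},"delta_rot":{"type":"array","items":{"type":"number"}}}}},"grip_force":{"type":"number"}},"required":["increments"]}

```bash
mkdir -p pics; cat > h.py <<'E'
import numpy as np, cv2
from bench import bot, eyes
def snap(n,f=None):
    s=eyes.snapshot(n)
    if f: cv2.imwrite('pics/'+f,s['frame'][:,:,::-1])
    return s
def K(s):
    f=240/np.tan(np.radians(s['vfov'])/2)
    return np.array([[f,0,s['cx']],[0,f,s['cy']],[0,0,1.]])
def R(s):
    r=np.array(s['rotation'],float)
    if r.size==4:
        from scipy.spatial.transform import Rotation
        return Rotation.from_quat(r.ravel()).as_matrix()
    return r.reshape(3,3)
def ray(s,u,v):
    p=cv2.undistortPoints(np.array([[[u,v]]],float),K(s),np.array(s['dist'],float))[0,0]
    return np.array(s['xyz']),R(s)@np.array([p[0],-p[1],-1])
def plane(s,u,v,z):
    o,d=ray(s,u,v); return o+d*(z-o[2])/d[2]
def proj(s,P):
    c=R(s).T@(np.array(P)-np.array(s['xyz'])); c=c*[1,-1,-1]
    return cv2.projectPoints(c.reshape(1,1,3),np.zeros(3),np.zeros(3),K(s),np.array(s['dist'],float))[0].ravel()
E
python3 - <<'E'
from h import *
for n in('scene','top'):
    s=snap(n,n+'0.png'); print(n,s['xyz'],s['rotation'],s['vfov'],s['dist'])
st=bot.sense(); print(st, bot.hold_point_z)
E
```

```text
scene [ 1.27604174 -1.00407533  0.93621447] [0.4515822  0.14663146 0.28220104 0.8336278 ] 42.45971398115063 [-0.02660596  0.          0.          0.          0.        ]
top [0.26684487 0.02163405 1.35172543] [ 0.07597288 -0.0762915  -0.68710567  0.71853568] 47.60034067655977 [-0.13155214  0.          0.          0.          0.        ]
{'t': 0.1, 'qpos': array([ 9.89989372e-01,  1.50917062e-01,  1.43792712e+00,  7.23128720e-06,
        1.55377811e+00, -1.33989695e-01]), 'joint_vel': array([ 1.13791344e-03, -2.94720620e-03, -2.10139125e-03, -1.13813205e-03,
        9.12473106e-05,  8.13777383e-04]), 'joint_efforts': array([ 4.26766346e-03, -7.14379764e+01, -5.71790886e+01, -2.44315725e-04,
        6.96275354e-03,  8.02362251e-05]), 'ee_pos': array([0.24833388, 0.518344  , 0.19646647]), 'eef_rot': array([ 0.59850008,  0.3764642 , -0.37712872, -0.59820255]), 'force': array([ 1.01615266,  0.91907158, -0.52588142]), 'wrist_torque': array([-0.02222031, -0.01258324,  0.01643829]), 'finger_gap': 0.9983991991140143} 0.0187
```

View pics/scene0.png

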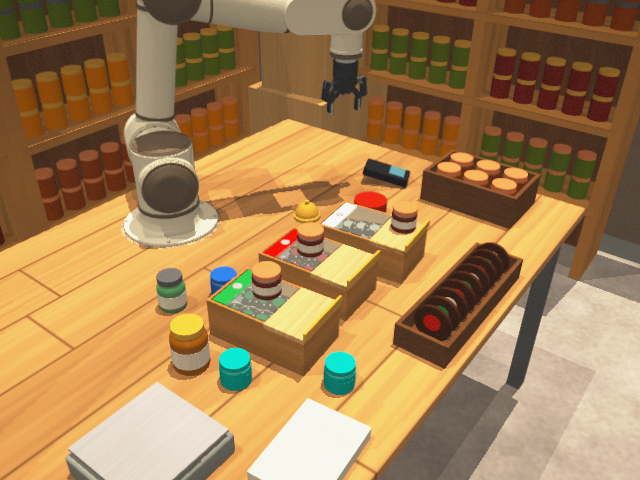

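View pics/top0.png

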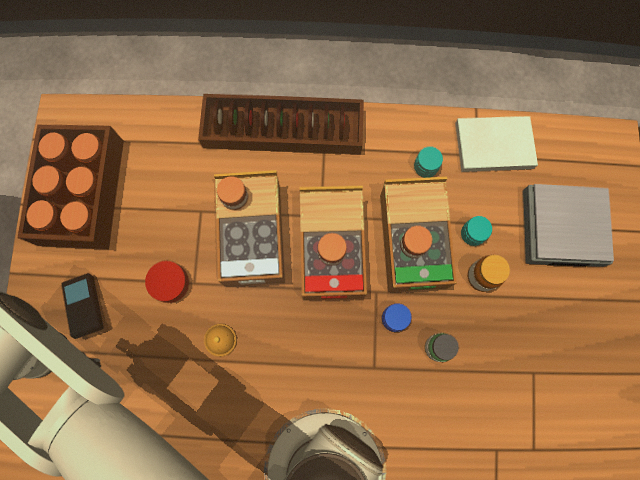

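The scene view shows the green bin nearest, with its jar at about (267,280). In the top view the green strip is at (424,273), its jar cap at (417,240), and the ledge spans about (387–450,180–220). The blue and turquoise jars stand clear of these, at (397,318), (478,230) and (429,161).

```bash
python3 - <<'E'
from h import *
s=snap('top'); im=s['frame']; hsv=cv2.cvtColor(im,cv2.COLOR_RGB2HSV)
def blobs(lo,hi,box,name,z):
    m=cv2.inRange(hsv,np.array(lo),np.array(hi)); k=np.zeros_like(m); x0,y0,x1,y1=box; k[y0:y1,x0:x1]=m[y0:y1,x0:x1]
    k=cv2.morphologyEx(k,cv2.MORPH_CLOSE,np.ones((5,5)))
    cs=max(cv2.findContours(k,0,2)[0],key=cv2.contourArea); r=cv2.minAreaRect(cs); c=cv2.minEnclosingCircle(cs)
    print(name,cv2.contourArea(cs),'rect',np.round(r[0],1),np.round(r[1],1),'circ',np.round(c[0],1),round(c[1],1))
    b=cv2.boxPoints(r); print('  corners',[np.round(plane(s,*q,z)[:2],4).tolist() for q in b]); print('  ctr',np.round(plane(s,*r[0],z),4),'circ ctr',np.round(plane(s,*c[0],z),4))
blobs((45,120,60),(75,255,255),(385,255,465,295),'strip',.101)
blobs((5,130,130),(14,255,255),(395,215,440,265),'jar',.163)
print(hsv[240,417],hsv[200,420],hsv[182,420],hsv[273,410])
for uv in [(385,182),(446,180),(454,285),(392,291)]: print(uv,plane(s,*uv,.1)[:2])
for n,u,v,z in [('blue',397,316,.06),('olive',442,346,.09),('amber',494,268,.11),('turq1',478,229,.06),('turq2',429,160,.06),('redjar',332,246,.163),('bell',221,338,.05)]: print(n,plane(s,u,v,z)[:2].round(3))
big=cv2.resize(im[165:305,365:505],(800,800),interpolation=cv2.INTER_CUBIC)[:600]
cv2.imwrite('pics/crop1.png',big[:,:,::-1])
E
```

```text
strip 818.5 rect [423.5 273.2] [15.7 57. ] circ [423.5 273. ] 28.9
  corners [[0.4792, -0.1412], [0.4929, -0.2755], [0.4559, -0.2776], [0.4425, -0.144]]
  ctr [ 0.4676 -0.2092  0.101 ] circ ctr [ 0.4681 -0.2091  0.101 ]
jar 576.0 rect [417.9 239.1] [27.9 26.9] circ [417.8 239.1] 14.3
  corners [[0.5108, -0.1468], [0.5716, -0.1608], [0.5587, -0.2225], [0.4981, -0.2078]]
  ctr [ 0.5346 -0.1844  0.163 ] circ ctr [ 0.5347 -0.1843  0.163 ]
[ 12 166 213] [ 16 142 218] [ 17 165 111] [ 59 137 164]
(385, 182) [ 0.68660232 -0.11470296]
(446, 180) [ 0.6993009  -0.26383551]
(454, 285) [ 0.44294338 -0.28150103]
(392, 291) [ 0.42304634 -0.13621342]
blue [ 0.369 -0.154]
olive [ 0.301 -0.256]
amber [ 0.485 -0.375]
turq1 [ 0.59  -0.352]
turq2 [ 0.764 -0.23 ]
redjar [0.51  0.008]
bell [0.299 0.26 ]
```

View pics/crop1.png

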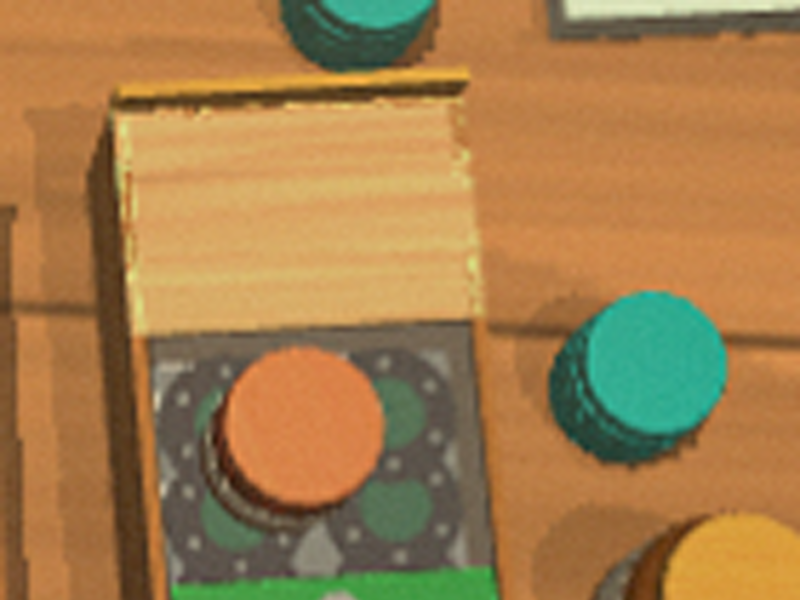

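Emit:
{"name": "step_arm", "arguments": {"increments": [{"grip":0.55,"slide":[0,-0.02,0],"delta_rot":[0,-0.179,0]},{"grip":0.55,"slide":[0,-0.02,0],"delta_rot":[0,-0.179,0]},{"grip":0.55,"slide":[0,-0.02,0],"delta_rot":[0,-0.179,0]},{"grip":0.55,"slide":[-0.05,0,-0.01],"delta_rot":[0,0,0]},{"grip":0.55,"slide":[-0.06,0,-0.013],"delta_rot":[0,0,0]}]}}

```text
t: 0.78
ee_pos: [0.2812, 0.4101, 0.2565]
eef_rot: [-0.477, -0.522, 0.523, 0.476]
force: [0.6, -0.1, 0.2]
finger_gap: 0.552
```

Emit:
{"name": "step_arm", "arguments": {"increments": [{"grip":0.55,"slide":[-0.06,0,-0.014],"delta_rot":[0,0,0]},{"grip":0.55,"slide":[-0.06,0,-0.014],"delta_rot":[0,0,0]},{"grip":0.55,"slide":[-0.06,0,-0.014],"delta_rot":[0,0,0]},{"grip":0.55,"slide":[-0.06,0,-0.014],"delta_rot":[0,0,0]},{"grip":0.55,"slide":[-0.06,0,-0.014],"delta_rot":[0,0,0]}]}}

```text
t: 1.4
ee_pos: [0.3781, 0.1167, 0.2571]
eef_rot: [0.477, 0.522, -0.522, -0.477]
force: [0.9, 0.8, -0.1]
finger_gap: 0.55
```

```bash
cat >> h.py <<'E'
from scipy.spatial.transform import Rotation as Ro
O=np.array([.5544,-.2014]); YAW=.09
def binf(p):
    c,s=np.cos(YAW),np.sin(YAW); d=np.array(p[:2])-O
    return np.array([c*d[0]+s*d[1],-s*d[0]+c*d[1]])
def rep():
    st=bot.sense(); r=Ro.from_quat(st['eef_rot']).as_matrix()
    print('t',round(st['t'],2),'bin xy mm',(binf(st['ee_pos'])*1e3).round(1),'z',round(st['ee_pos'][2]*1e3,1),'x yaw-bin y',round(np.arctan2(r[1,0],r[0,0])-np.pi/2-YAW,3),'tool y',r[:,1].round(3),'F',st['force'].round(1),'gap',round(st['finger_gap'],3),'q',st['qpos'].round(2))
E
python3 -c "from h import *; rep()"
```

```text
t 1.4 bin xy mm [-147.   332.7] z 257.1 x yaw-bin y 0.0 tool y [ 0.  0. -1.] F [ 0.9  0.8 -0.1] gap 0.55 q [ 0.1  -0.25  1.7  -0.    1.69 -1.56]
```

Emit:
{"name": "step_arm", "arguments": {"increments": [{"grip":0.55,"slide":[-0.06,0,-0.0125],"delta_rot":[0,0,0]},{"grip":0.55,"slide":[-0.06,0,-0.0125],"delta_rot":[0,0,0]},{"grip":0.55,"slide":[-0.06,0,-0.0125],"delta_rot":[0,0,0]},{"grip":0.55,"slide":[-0.06,0,-0.0125],"delta_rot":[0,0,0]},{"grip":0.55,"slide":[-0.06,0,-0.0125],"delta_rot":[0,0,0]}]}}

```text
t: 2.02
ee_pos: [0.4674, -0.1768, 0.257]
eef_rot: [0.477, 0.522, -0.522, -0.477]
force: [0.7, 1.0, 0.3]
finger_gap: 0.551
```

Emit:
{"name": "step_arm", "arguments": {"increments": [{"grip":0.55,"slide":[-0.013,0,0],"delta_rot":[0,0,0]},{"grip":0.55,"slide":[0,0.03,0],"delta_rot":[0,0,0]},{"grip":0.55,"slide":[0,0.03,0],"delta_rot":[0,0,0]},{"grip":0.55,"slide":[0,0.02,0],"delta_rot":[0,0,0]},{"grip":0.55,"slide":[0,0,0],"delta_rot":[0,0,0]}]}}

```text
t: 2.65
ee_pos: [0.4678, -0.1866, 0.176]
eef_rot: [-0.476, -0.522, 0.522, 0.478]
force: [0.7, 0.2, 1.0]
finger_gap: 0.547
```

```bash
python3 - <<'E'
from h import *
rep(); s=snap('scene'); im=s['frame'][190:340,190:390]
cv2.imwrite('pics/a1.png',cv2.resize(im,(800,600),interpolation=cv2.INTER_CUBIC)[:,:,::-1])
E
```

```text
t 2.65 bin xy mm [-84.9  22.5] z 176.0 x yaw-bin y 0.001 tool y [-0.002  0.001 -1.   ] F [0.7 0.2 1. ] gap 0.547 q [-0.53  0.01  1.63  0.    1.5  -2.19]
```

View pics/a1.png

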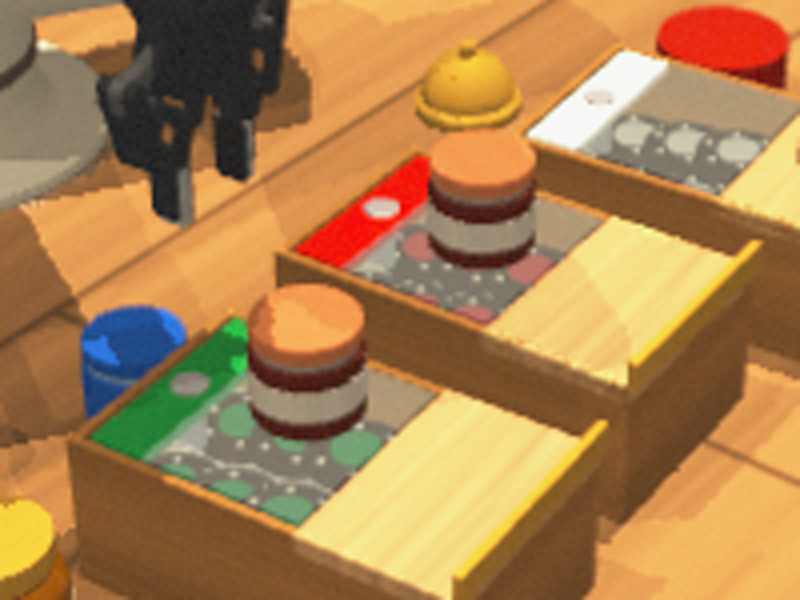

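The gripper is straddle-ready in front of the jar: the finger tips are at crop (175–240,180–220) and the green jar's cap at (306,320). I'll check them by projection.

```bash
python3 - <<'E'
from h import *
st=bot.sense()
for n in('scene','top'):
    s=snap(n)
    f=lambda P:proj(s,P).round(1)
    print(n,'tcp',f(st['ee_pos']),'jar top',f([.5346,-.1844,.163]),'jar bot',f([.5346,-.1844,.101]),'strip',f([.4678,-.2092,.101]),
     'crop',((f(st['ee_pos'])-[190,190])*4).round())
    c,sn=np.cos(YAW),np.sin(YAW)
    for b in [(-.115,.075),(-.115,-.075),(.135,-.075),(.135,.075),(.037,-.075),(.037,.075)]:
        P=[O[0]+c*b[0]-sn*b[1],O[1]+sn*b[0]+c*b[1],.1]; print(b,f(P),((f(P)-[190,190])*4).round())
E
```

```text
scene tcp [242.2 253.1] jar top [265.9 268.4] jar bot [266.8 291.2] strip [237.2 285.4] crop [209. 252.]
(-0.115, 0.075) [247.3 266. ] [229. 304.]
(-0.115, -0.075) [206.  298.8] [ 64. 435.]
(0.135, -0.075) [301.6 340.1] [446. 600.]
(0.135, 0.075) [338.9 301.4] [596. 446.]
(0.037, -0.075) [262.2 323.1] [289. 532.]
(0.037, 0.075) [301.3 286.8] [445. 387.]
top tcp [419.9 267.3] jar top [417.8 239.1] jar bot [413.3 244.7] strip [423.5 273.1] crop [920. 309.]
(-0.115, 0.075) [392.4 286.7] [810. 387.]
(-0.115, -0.075) [456.1 283.5] [1064.  374.]
(0.135, -0.075) [446.1 181.4] [1024.  -34.]
(0.135, 0.075) [384.9 183.8] [780. -25.]
(0.037, -0.075) [450.  220.5] [1040.  122.]
(0.037, 0.075) [387.9 223.1] [792. 132.]
```

Emit:
{"name": "step_arm", "arguments": {"increments": [{"grip":0.55,"slide":[-0.0035,0.02,0],"delta_rot":[0,0,0]},{"grip":0.55,"slide":[0,0.02,0],"delta_rot":[0,0,0]},{"grip":0.55,"slide":[0,0.01,0],"delta_rot":[0,0,0]},{"grip":0.55,"slide":[0,0,0],"delta_rot":[0,0,0]},{"grip":0.55,"slide":[0,0,0],"delta_rot":[0,0,0]}]}}

```text
t: 3.42
ee_pos: [0.4692, -0.1912, 0.128]
eef_rot: [0.477, 0.522, -0.522, -0.476]
force: [-0.1, -1.6, 0.4]
finger_gap: 0.552
```

```bash
python3 - <<'E'
from h import *
rep(); s=snap('scene'); im=s['frame'][220:340,190:350]
print((proj(s,bot.sense()['ee_pos'])-[190,220])*5)
cv2.imwrite('pics/a2.png',cv2.resize(im,(800,600),interpolation=cv2.INTER_CUBIC)[:,:,::-1])
E
```

```text
t 3.42 bin xy mm [-84.   17.8] z 128.0 x yaw-bin y 0.0 tool y [ 0.001 -0.001 -1.   ] F [-0.1 -1.6  0.4] gap 0.552 q [-0.54  0.04  1.7  -0.    1.4  -2.2 ]
[261.87326101 261.38306057]
```

View pics/a2.png

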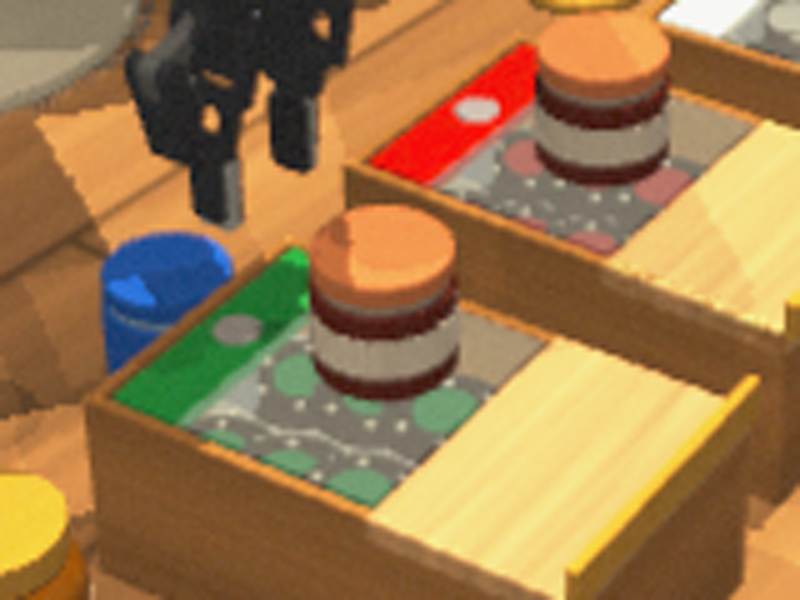

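The finger tips are at crop (218,225) and (292,168). That is about 60 px higher than the projected TCP at (262,261), so I'll cross-check with the top view.

```bash
python3 - <<'E'
from h import *
s=snap('top'); im=s['frame'][170:320,350:500]; p=bot.sense()['ee_pos']
for dz in (0,.035,.08,.15): print(dz,((proj(s,p+[0,0,dz])-[350,170])*4).round())
cv2.imwrite('pics/a3.png',cv2.resize(im,(600,600),interpolation=cv2.INTER_CUBIC)[:,:,::-1])
E
```

```text
0 [272. 402.]
0.035 [283. 392.]
0.08 [298. 379.]
0.15 [323. 356.]
```

View pics/a3.png

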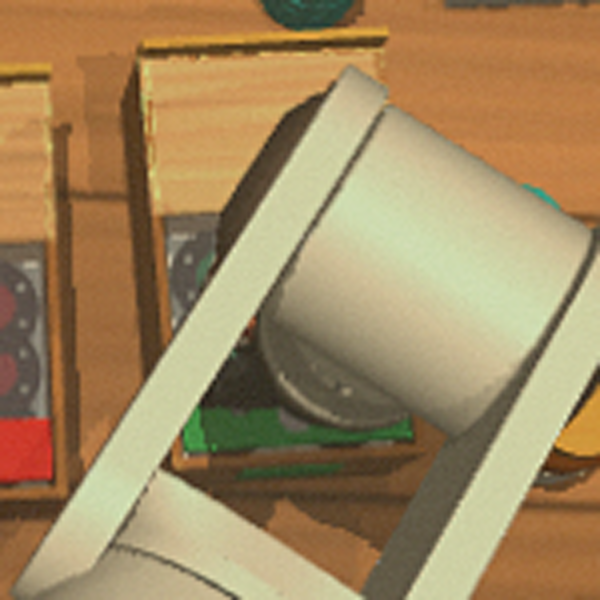

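Emit:
{"name": "step_arm", "arguments": {"increments": [{"grip":0.55,"slide":[0,0.008,0],"delta_rot":[0,0,0]},{"grip":0.55,"slide":[0,0.006,0],"delta_rot":[0,0,0]},{"grip":0.55,"slide":[0,0,0],"delta_rot":[0,0,0]},{"grip":0.55,"slide":[0,0,0],"delta_rot":[0,0,0]},{"grip":0.55,"slide":[0,0,0],"delta_rot":[0,0,0]}]}}

```text
t: 4.15
ee_pos: [0.4688, -0.1911, 0.1132]
eef_rot: [-0.477, -0.522, 0.522, 0.477]
force: [0.2, -0.2, 0.4]
finger_gap: 0.55
```

```bash
python3 - <<'E'
from h import *
rep(); s=snap('scene'); im=s['frame'][230:305,200:300]
p=bot.sense()['ee_pos']
ey=np.array([-np.sin(YAW),np.cos(YAW),0]);
for by in(-.03,.03): print('tcp finger',((proj(s,p+ey*by)-[200,230])*8).round(), 'lid below',((proj(s,[*(p+ey*by)[:2],.101])-[200,230])*8).round())
cv2.imwrite('pics/a4.png',cv2.resize(im,(800,600),interpolation=cv2.INTER_CUBIC)[:,:,::-1])
E
```

```text
t 4.15 bin xy mm [-84.3  18. ] z 113.2 x yaw-bin y 0.0 tool y [ 0. -0. -1.] F [ 0.2 -0.2  0.4] gap 0.55 q [-0.54  0.05  1.72 -0.    1.37 -2.2 ]
tcp finger [276. 433.] lid below [278. 468.]
tcp finger [405. 329.] lid below [407. 363.]
```

View pics/a4.png

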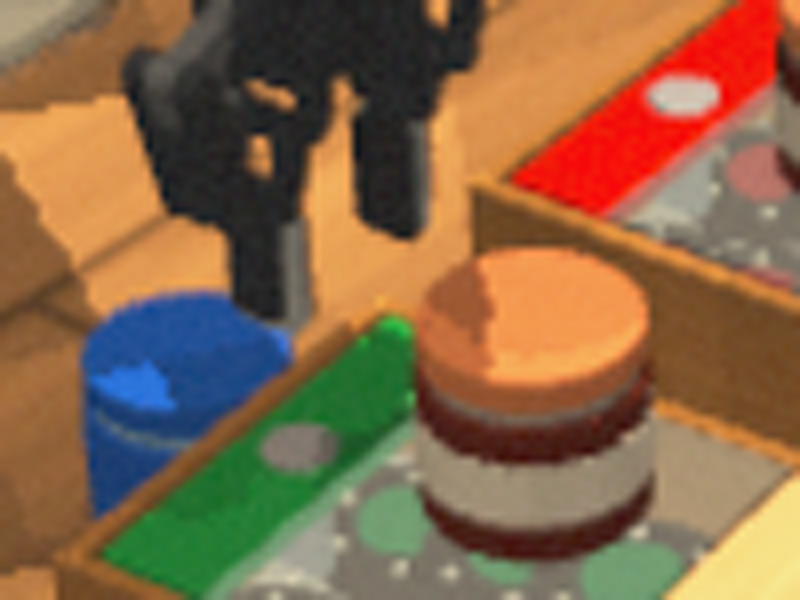

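Tip bottoms are at crop (270,320) and (390,235). Both views agree that the partly open tips sit about 35 mm above the reported TCP, so I'll lower further under force watch.

Emit:
{"name": "step_arm", "arguments": {"increments": [{"grip":0.55,"slide":[0,0.008,0],"delta_rot":[0,0,0]},{"grip":0.55,"slide":[0,0.008,0],"delta_rot":[0,0,0]},{"grip":0.55,"slide":[0,0.004,0],"delta_rot":[0,0,0]},{"grip":0.55,"slide":[0,0,0],"delta_rot":[0,0,0]},{"grip":0.55,"slide":[0,0,0],"delta_rot":[0,0,0]}]}}

```text
t: 4.82
ee_pos: [0.4688, -0.1911, 0.0932]
eef_rot: [-0.477, -0.522, 0.522, 0.477]
force: [-0.0, 1.1, -0.0]
finger_gap: 0.55
```

```bash
python3 - <<'E'
from h import *
rep(); s=snap('scene'); im=s['frame'][230:305,200:300]
p=bot.sense()['ee_pos']
ey=np.array([-np.sin(YAW),np.cos(YAW),0]);
for by in(-.03,.03): print('tcp finger',((proj(s,p+ey*by)-[200,230])*8).round(), 'lid below',((proj(s,[*(p+ey*by)[:2],.101])-[200,230])*8).round())
cv2.imwrite('pics/a5.png',cv2.resize(im,(800,600),interpolation=cv2.INTER_CUBIC)[:,:,::-1])
E
```

```text
t 4.83 bin xy mm [-84.3  18. ] z 93.2 x yaw-bin y 0.0 tool y [ 0. -0. -1.] F [-0.   1.1 -0. ] gap 0.55 q [-0.54  0.07  1.74 -0.    1.33 -2.2 ]
tcp finger [280. 490.] lid below [278. 468.]
tcp finger [408. 385.] lid below [407. 363.]
```

View pics/a5.png

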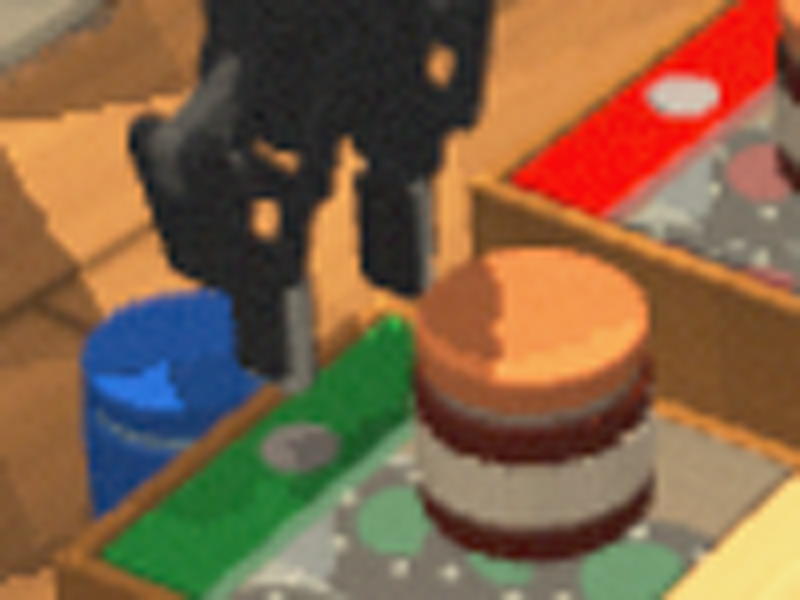

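Tips are at crop (275,382) and (395,292), about 24–29 mm above the lid with no contact force. I'll lower another 10 mm, then advance.

Emit:
{"name": "step_arm", "arguments": {"increments": [{"grip":0.55,"slide":[0,0.005,0],"delta_rot":[0,0,0]},{"grip":0.55,"slide":[0,0.005,0],"delta_rot":[0,0,0]},{"grip":0.55,"slide":[0,0,-0.008],"delta_rot":[0,0,0]},{"grip":0.55,"slide":[0,0,-0.008],"delta_rot":[0,0,0]},{"grip":0.55,"slide":[0,0,-0.006],"delta_rot":[0,0,0]}]}}

```text
t: 5.5
ee_pos: [0.4914, -0.189, 0.0831]
eef_rot: [-0.477, -0.522, 0.522, 0.477]
force: [-0.0, -0.3, -0.8]
finger_gap: 0.545
```

Emit:
{"name": "step_arm", "arguments": {"increments": [{"grip":0.55,"slide":[0,0,-0.006],"delta_rot":[0,0,0]},{"grip":0.55,"slide":[0,0,-0.006],"delta_rot":[0,0,0]},{"grip":0.55,"slide":[0,0,-0.006],"delta_rot":[0,0,0]},{"grip":0.55,"slide":[0,0,-0.006],"delta_rot":[0,0,0]},{"grip":0.55,"slide":[0,0,-0.006],"delta_rot":[0,0,0]}]}}

```text
t: 6.12
ee_pos: [0.5209, -0.1863, 0.083]
eef_rot: [-0.477, -0.522, 0.522, 0.477]
force: [-0.5, -0.1, 0.4]
finger_gap: 0.545
```

```bash
cat >> h.py <<'E'
def cap(n,P):
    "colour-masked cap centroid near projected P (z .16), as ellipse centre"
    s=snap(n); u,v=proj(s,P); hsv=cv2.cvtColor(s['frame'],cv2.COLOR_RGB2HSV)
    m=cv2.inRange(hsv,np.array((4,150,110)),np.array((13,255,255))); k=np.zeros_like(m); b=35
    v0,v1,u0,u1=[int(x) for x in (v-b,v+b,u-b,u+b)]; k[v0:v1,u0:u1]=m[v0:v1,u0:u1]
    c=max(cv2.findContours(k,0,2)[0],key=cv2.contourArea); e=cv2.boundingRect(c)
    print(n,'cap bbox',e,'area',cv2.contourArea(c),'expected',(u,v)); return s
E
python3 - <<'E'
from h import *
rep(); s=snap('scene'); im=s['frame'][230:342,200:349]
cv2.imwrite('pics/a6.png',cv2.resize(im,(800,600),interpolation=cv2.INTER_CUBIC)[:,:,::-1])
E
```

```text
t 6.12 bin xy mm [-32.  18.] z 83.0 x yaw-bin y 0.0 tool y [-0. -0. -1.] F [-0.5 -0.1  0.4] gap 0.545 q [-0.48  0.17  1.65 -0.    1.32 -2.14]
```

View pics/a6.png

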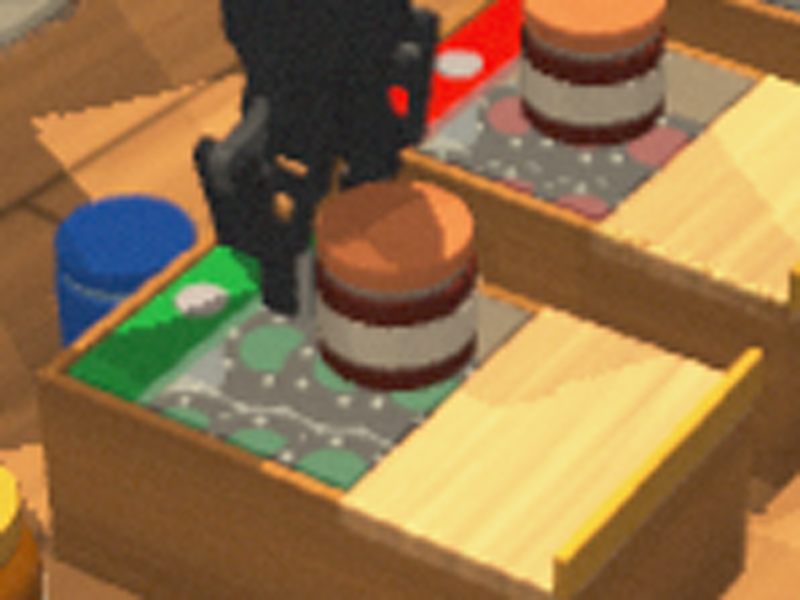

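The fingers cradle the jar, which has slid upright about 20 mm; its base is at about crop (397,365), still on the lid. Next I'll push most of the way, then measure.

Emit:
{"name": "step_arm", "arguments": {"increments": [{"grip":0.55,"slide":[0,0,-0.006],"delta_rot":[0,0,0]},{"grip":0.55,"slide":[0,0,-0.006],"delta_rot":[0,0,0]},{"grip":0.55,"slide":[0,0,-0.006],"delta_rot":[0,0,0]},{"grip":0.55,"slide":[0,0,-0.006],"delta_rot":[0,0,0]},{"grip":0.55,"slide":[0,0,-0.006],"delta_rot":[0,0,0]}]}}

```text
t: 6.8
ee_pos: [0.5508, -0.1837, 0.0831]
eef_rot: [-0.477, -0.522, 0.522, 0.477]
force: [-3.6, -0.9, 3.2]
finger_gap: 0.552
```

Emit:
{"name": "step_arm", "arguments": {"increments": [{"grip":0.55,"slide":[0,0,-0.006],"delta_rot":[0,0,0]},{"grip":0.55,"slide":[0,0,-0.006],"delta_rot":[0,0,0]},{"grip":0.55,"slide":[0,0,-0.006],"delta_rot":[0,0,0]},{"grip":0.55,"slide":[0,0,-0.006],"delta_rot":[0,0,0]},{"grip":0.55,"slide":[0,0,-0.006],"delta_rot":[0,0,0]}]}}

```text
t: 7.42
ee_pos: [0.5807, -0.1809, 0.0829]
eef_rot: [-0.477, -0.522, 0.522, 0.477]
force: [-1.2, -1.2, -0.8]
finger_gap: 0.552
```

Emit:
{"name": "step_arm", "arguments": {"increments": [{"grip":0.55,"slide":[0,0,-0.006],"delta_rot":[0,0,0]},{"grip":0.55,"slide":[0,0,0],"delta_rot":[0,0,0]},{"grip":0.55,"slide":[0,0,0],"delta_rot":[0,0,0]},{"grip":0.55,"slide":[0,0,0],"delta_rot":[0,0,0]},{"grip":0.55,"slide":[0,0,0],"delta_rot":[0,0,0]}]}}

```text
t: 8.05
ee_pos: [0.5862, -0.1805, 0.0831]
eef_rot: [-0.477, -0.522, 0.522, 0.477]
force: [0.0, -0.3, 0.3]
finger_gap: 0.55
```

```bash
python3 - <<'E'
from h import *
rep(); s=snap('scene'); im=s['frame'][230:342,200:349]
c,sn=np.cos(YAW),np.sin(YAW)
for bx in (.06,.07,.08):
    P=[O[0]+c*bx-sn*.018,O[1]+sn*bx+c*.018]
    print(bx,[((proj(s,[*P,z])-[200,230])*800/149).round() for z in(.162,.1)])
cv2.imwrite('pics/a7.png',cv2.resize(im,(800,601),interpolation=cv2.INTER_CUBIC)[:600,:,::-1])
E
```

```text
t 8.05 bin xy mm [33.6 18. ] z 83.1 x yaw-bin y 0.0 tool y [ 0. -0. -1.] F [ 0.  -0.3  0.3] gap 0.55 q [-0.42  0.29  1.5  -0.    1.35 -2.08]
0.06 [array([514., 271.]), array([515., 395.])]
0.07 [array([535., 279.]), array([536., 403.])]
0.08 [array([557., 287.]), array([556., 411.])]
```

View pics/a7.png

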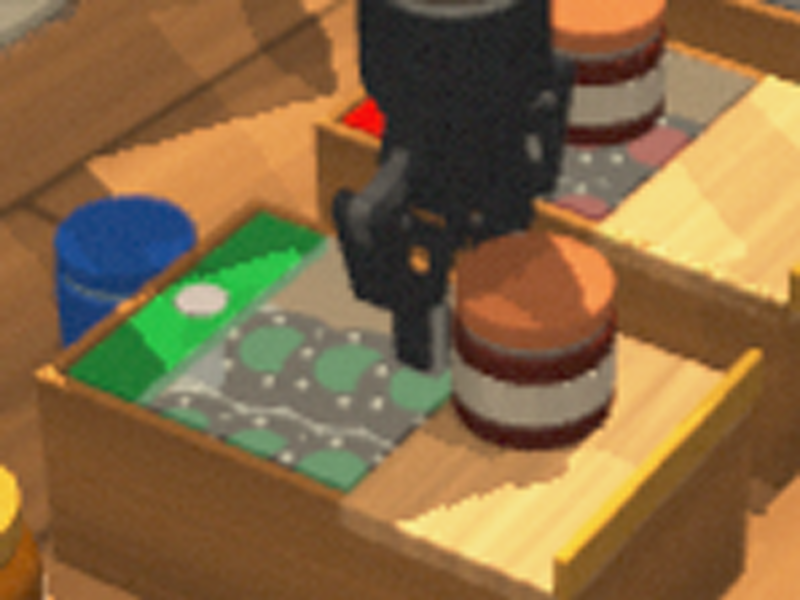

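The jar is upright, with its body spanning columns 453–617 (centre 535), which gives bin x ≈ 70 mm, as predicted. I'll push 13 mm more, back off straight, then lift.

Emit:
{"name": "step_arm", "arguments": {"increments": [{"grip":0.55,"slide":[0,0,-0.005],"delta_rot":[0,0,0]},{"grip":0.55,"slide":[0,0,-0.005],"delta_rot":[0,0,0]},{"grip":0.55,"slide":[0,0,-0.003],"delta_rot":[0,0,0]},{"grip":0.55,"slide":[0,0,0],"delta_rot":[0,0,0]},{"grip":0.55,"slide":[0,0,0.005],"delta_rot":[0,0,0]}]}}

```text
t: 8.72
ee_pos: [0.5943, -0.1797, 0.083]
eef_rot: [0.477, 0.522, -0.522, -0.477]
force: [-0.5, -0.3, -0.3]
finger_gap: 0.55
```

Emit:
{"name": "step_arm", "arguments": {"increments": [{"grip":0.55,"slide":[0,0,0.015],"delta_rot":[0,0,0]},{"grip":0.55,"slide":[0,0,0.03],"delta_rot":[0,0,0]},{"grip":0.3,"slide":[0,-0.03,0.03],"delta_rot":[0,0,0]},{"grip":0,"slide":[-0.01,-0.03,0.03],"delta_rot":[0,0,0]},{"grip":0,"slide":[-0.008,0,0.024],"delta_rot":[0,0,0]}]}}

```text
t: 9.35
ee_pos: [0.4664, -0.2099, 0.1454]
eef_rot: [0.478, 0.522, -0.522, -0.476]
force: [0.1, -0.0, -0.6]
finger_gap: 0.001
```

```bash
python3 - <<'E'
from h import *
rep(); s=snap('scene'); im=s['frame'][215:342,200:349]
c,sn=np.cos(YAW),np.sin(YAW)
k=800/149; off=[200,215]
for bx in (.07,.08,.09):
    P=[O[0]+c*bx-sn*.018,O[1]+sn*bx+c*.018]
    print(bx,[((proj(s,[*P,z])-off)*k).round() for z in(.162,.1)])
p=bot.sense()['ee_pos']
print('tcp',((proj(s,p)-off)*k).round(),'lid below',((proj(s,[*p[:2],.101])-off)*k).round())
cv2.imwrite('pics/a8.png',cv2.resize(im,(800,682),interpolation=cv2.INTER_CUBIC)[:600,:,::-1])
E
```

```text
t 9.35 bin xy mm [-88.4  -0.6] z 145.4 x yaw-bin y 0.0 tool y [ 0.003 -0.002 -1.   ] F [ 0.1 -0.  -0.6] gap 0.001 q [-0.57  0.04  1.66 -0.    1.43 -2.23]
0.07 [array([535., 360.]), array([536., 483.])]
0.08 [array([557., 368.]), array([556., 492.])]
0.09 [array([578., 376.]), array([577., 500.])]
tcp [185. 292.] lid below [191. 376.]
```

View pics/a8.png

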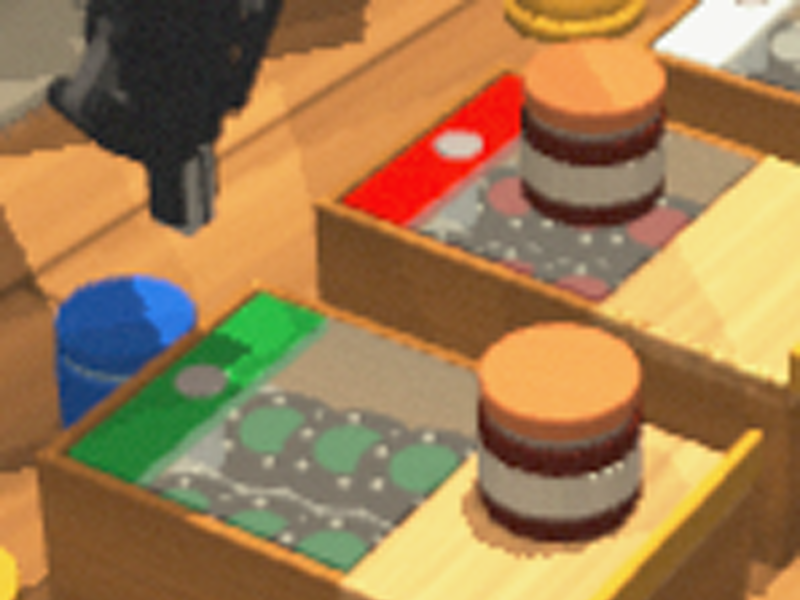

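The jar stands upright on the ledge with its cap at (560,373), giving bin x ≈ 82 mm and a front edge near 49, clear of the lid. The shut fingertip is at (185,232), about 74 mm above the strip disc at (201,381). I'll descend onto it in stages.

Emit:
{"name": "step_arm", "arguments": {"increments": [{"grip":0,"slide":[0,0.025,0],"delta_rot":[0,0,0]},{"grip":0,"slide":[0,0.02,0],"delta_rot":[0,0,0]},{"grip":0,"slide":[0,0.012,0],"delta_rot":[0,0,0]},{"grip":0,"slide":[0,0,0],"delta_rot":[0,0,0]},{"grip":0,"slide":[0,0,0],"delta_rot":[0,0,0]}]}}

```text
t: 10.02
ee_pos: [0.4676, -0.2094, 0.0868]
eef_rot: [0.477, 0.522, -0.522, -0.477]
force: [1.0, -0.1, -0.2]
finger_gap: 0.003
```

Emit:
{"name": "step_arm", "arguments": {"increments": [{"grip":0,"slide":[0,0.002,0],"delta_rot":[0,0,0]},{"grip":0,"slide":[0,0.002,0],"delta_rot":[0,0,0]},{"grip":0,"slide":[0,0.002,0],"delta_rot":[0,0,0]},{"grip":0,"slide":[0,0,0],"delta_rot":[0,0,0]},{"grip":0,"slide":[0,0,0],"delta_rot":[0,0,0]}]}}

```text
t: 10.65
ee_pos: [0.4674, -0.2092, 0.08]
eef_rot: [-0.477, -0.522, 0.522, 0.477]
force: [0.2, 0.1, -0.2]
finger_gap: -0.0
```

Emit:
{"name": "step_arm", "arguments": {"increments": [{"grip":0,"slide":[0,0.002,0],"delta_rot":[0,0,0]},{"grip":0,"slide":[0,0.002,0],"delta_rot":[0,0,0]},{"grip":0,"slide":[0,0,0],"delta_rot":[0,0,0]},{"grip":0,"slide":[0,0,0],"delta_rot":[0,0,0]},{"grip":0,"slide":[0,0,0],"delta_rot":[0,0,0]}]}}

```text
t: 11.28
ee_pos: [0.4674, -0.2092, 0.0761]
eef_rot: [-0.477, -0.522, 0.522, 0.477]
force: [-0.5, 0.6, 0.2]
finger_gap: -0.002
```

Emit:
{"name": "step_arm", "arguments": {"increments": [{"grip":0,"slide":[0,0.002,0],"delta_rot":[0,0,0]},{"grip":0,"slide":[0,0.002,0],"delta_rot":[0,0,0]},{"grip":0,"slide":[0,0,0],"delta_rot":[0,0,0]},{"grip":0,"slide":[0,0,0],"delta_rot":[0,0,0]},{"grip":0,"slide":[0,0,0],"delta_rot":[0,0,0]}]}}

```text
t: 11.9
ee_pos: [0.4674, -0.2092, 0.0721]
eef_rot: [-0.477, -0.522, 0.522, 0.477]
force: [-0.2, 0.3, -1.0]
finger_gap: 0.004
```

Emit:
{"name": "step_arm", "arguments": {"increments": [{"grip":0,"slide":[0,0.001,0],"delta_rot":[0,0,0]},{"grip":0,"slide":[0,0.001,0],"delta_rot":[0,0,0]},{"grip":0,"slide":[0,0,0],"delta_rot":[0,0,0]},{"grip":0,"slide":[0,0,0],"delta_rot":[0,0,0]},{"grip":0,"slide":[0,0,0],"delta_rot":[0,0,0]}]}}

```text
t: 12.52
ee_pos: [0.4674, -0.2092, 0.07]
eef_rot: [-0.477, -0.522, 0.522, 0.477]
force: [-0.4, 0.6, 0.0]
finger_gap: -0.002
```

Emit:
{"name": "step_arm", "arguments": {"increments": [{"grip":0,"slide":[0,0.001,0],"delta_rot":[0,0,0]},{"grip":0,"slide":[0,0.001,0],"delta_rot":[0,0,0]},{"grip":0,"slide":[0,0,0],"delta_rot":[0,0,0]},{"grip":0,"slide":[0,0,0],"delta_rot":[0,0,0]},{"grip":0,"slide":[0,0,0],"delta_rot":[0,0,0]}]}}

```text
t: 13.15
ee_pos: [0.4674, -0.2092, 0.0681]
eef_rot: [-0.477, -0.522, 0.522, 0.477]
force: [-0.2, 0.1, -0.8]
finger_gap: 0.0
```

Emit:
{"name": "step_arm", "arguments": {"increments": [{"grip":0,"slide":[0,0.001,0],"delta_rot":[0,0,0]},{"grip":0,"slide":[0,0.001,0],"delta_rot":[0,0,0]},{"grip":0,"slide":[0,0,0],"delta_rot":[0,0,0]},{"grip":0,"slide":[0,0,0],"delta_rot":[0,0,0]},{"grip":0,"slide":[0,0,0],"delta_rot":[0,0,0]}]}}

```text
t: 13.78
ee_pos: [0.4675, -0.2093, 0.0664]
eef_rot: [-0.477, -0.522, 0.522, 0.477]
force: [-2.1, 0.4, 5.3]
finger_gap: -0.0
```

```bash
python3 - <<'E'
from h import *
rep(); s=snap('scene'); p=bot.sense()['ee_pos']; im=s['frame']
print('tcp',proj(s,p),'disc',proj(s,[.4678,-.2092,.101]))
g=im.max(2)
for v in range(262,296,1): print(v,' '.join('%3d'%x for x in g[v,226:250]))
E
```

```text
t 13.78 bin xy mm [-87.3  -0.1] z 66.4 x yaw-bin y 0.0 tool y [ 0. -0. -1.] F [-2.1  0.4  5.3] gap -0.0 q [-0.57  0.1   1.76 -0.    1.28 -2.23]
tcp [237.91369668 297.56612698] disc [237.16793146 285.43418054]
262  44  40  43  36  38  37  38  38  41  44  35  34  36  35  41  36  43  39  41  40  38  40  91 184
263  41  38  41  39  39  42  36  36  40  42  36  39  37  39  38  41  39  40  39  39  38  48 125 216
264  82  45  38  40  39  35  37  38  40  36  40  34  38  36  41  42  35  38  40  39  31  67 151 223
265  74  50  39  38  40  37  38  39  42  40  42  39  37  41  36  40  39  37  66 114  88 142 214 222
266  51  59  38  40  38  37  40  40  41  41  39  40  42  38  38  34  38  65 143 207 206 208 220 220
267  44  47  43  39  38  32  35  37  41  36  39  33  40  38  40  44  35  93 185 218 211 227 216 209
268  37  38  39  37  36  40  34  37  37  40  38  41  39  38  42  38  46  97 187 210 200 208 189 198
269  40  37  44  35  34  39  41  40  36  38  40  37  39  37  40  38  36  86 176 199 173 134 120 131
270  39  39  34  39  36  36  35  38  38  37  42  41  39  38  39  39  46 110 189 157 120 111
[... 1808 characters left out ...]

289 113 113 110 113 113 106  91  87  89  89  88  89  89  86  85  84  97 136 151 153 137 126 125 124
290 112 110 111 109 111 109  88  87  90  86  89  88  87  87  89 114 147 154 153 135 122 125 121 120
291 112 110 112 113 108  92  87  92  88  88  86  84  87  92 123 148 160 164 139 123 121 134 149 152
292 112 112 110 114 107  86  87  87  87  88  87  83 106 131 149 158 168 178 151 129 150 154 158 158
293 113 110 111 114 109  86  89  99 100  97 100 103 132 150 156 147 130 141 129 147 157 157 158 159
294 110 112 110 110 101  98  99 100  99 100 105 127 153 155 155 143 121 124 131 155 160 156 156 157
295 111 114 124 121 102 101  99  99 103 122 136 152 158 157 155 149 126 122 133 157 159 157 158 157
```

Contact is made on the touch disc at 5.3 N. I'll press on in small steps.

Emit:
{"name": "step_arm", "arguments": {"increments": [{"grip":0,"slide":[0,0.001,0],"delta_rot":[0,0,0]},{"grip":0,"slide":[0,0.001,0],"delta_rot":[0,0,0]},{"grip":0,"slide":[0,0,0],"delta_rot":[0,0,0]},{"grip":0,"slide":[0,0,0],"delta_rot":[0,0,0]},{"grip":0,"slide":[0,0,0],"delta_rot":[0,0,0]}]}}

```text
t: 14.45
ee_pos: [0.4675, -0.2093, 0.0644]
eef_rot: [-0.477, -0.522, 0.522, 0.477]
force: [-1.6, 0.2, 6.6]
finger_gap: 0.003
```

Emit:
{"name": "step_arm", "arguments": {"increments": [{"grip":0,"slide":[0,0.001,0],"delta_rot":[0,0,0]},{"grip":0,"slide":[0,0,0],"delta_rot":[0,0,0]},{"grip":0,"slide":[0,0,0],"delta_rot":[0,0,0]},{"grip":0,"slide":[0,0,0],"delta_rot":[0,0,0]},{"grip":0,"slide":[0,0,0],"delta_rot":[0,0,0]}]}}

```text
t: 15.08
ee_pos: [0.4675, -0.2093, 0.0634]
eef_rot: [-0.477, -0.522, 0.522, 0.477]
force: [-1.8, 1.1, 7.4]
finger_gap: -0.001
```

Emit:
{"name": "step_arm", "arguments": {"increments": [{"grip":0,"slide":[0,0.001,0],"delta_rot":[0,0,0]},{"grip":0,"slide":[0,0,0],"delta_rot":[0,0,0]},{"grip":0,"slide":[0,0,0],"delta_rot":[0,0,0]},{"grip":0,"slide":[0,0,0],"delta_rot":[0,0,0]},{"grip":0,"slide":[0,0,0],"delta_rot":[0,0,0]}]}}

```text
t: 15.7
ee_pos: [0.4675, -0.2093, 0.0625]
eef_rot: [-0.477, -0.522, 0.522, 0.477]
force: [-1.5, 1.5, 6.8]
finger_gap: -0.0
```

Emit:
{"name": "step_arm", "arguments": {"increments": [{"grip":0,"slide":[0,0.001,0],"delta_rot":[0,0,0]},{"grip":0,"slide":[0,0,0],"delta_rot":[0,0,0]},{"grip":0,"slide":[0,0,0],"delta_rot":[0,0,0]},{"grip":0,"slide":[0,0,0],"delta_rot":[0,0,0]},{"grip":0,"slide":[0,0,0],"delta_rot":[0,0,0]}]}}

```text
t: 16.32
ee_pos: [0.4676, -0.2094, 0.0622]
eef_rot: [-0.477, -0.522, 0.522, 0.477]
force: [-6.2, 2.9, 17.4]
finger_gap: -0.0
```

The firm stop is reached at 17 N. I'll release with a quick straight lift, then retreat.

Emit:
{"name": "step_arm", "arguments": {"increments": [{"grip":0,"slide":[0,-0.03,0],"delta_rot":[0,0,0]},{"grip":0,"slide":[0,-0.05,0.0],"delta_rot":[0,0,0]},{"grip":0,"slide":[0,-0.05,0],"delta_rot":[0,0,0]},{"grip":0,"slide":[0,-0.03,0.02],"delta_rot":[0,0,0]},{"grip":0,"slide":[0.03,0,0.03],"delta_rot":[0,0,0]}]}}

```text
t: 16.95
ee_pos: [0.4152, -0.1848, 0.2228]
eef_rot: [0.478, 0.522, -0.522, -0.476]
force: [0.6, 0.7, -0.8]
finger_gap: 0.001
```

Emit:
{"name": "step_arm", "arguments": {"increments": [{"grip":0,"slide":[0.05,0,0.01],"delta_rot":[0,0,0]},{"grip":0,"slide":[0.05,0,0.01],"delta_rot":[0,0,0]},{"grip":0,"slide":[0.05,0,0],"delta_rot":[0,0,0]},{"grip":0,"slide":[0.05,0,0],"delta_rot":[0,0,0]},{"grip":0,"slide":[0.05,0,0],"delta_rot":[0,0,0]}]}}

```text
t: 17.58
ee_pos: [0.372, 0.0648, 0.2212]
eef_rot: [0.477, 0.522, -0.522, -0.477]
force: [0.3, 0.1, -0.3]
finger_gap: 0.005
```

Emit:
{"name": "step_arm", "arguments": {"increments": [{"grip":0,"slide":[0.05,0,0],"delta_rot":[0,0,0]},{"grip":0,"slide":[0.05,0,0],"delta_rot":[0,0,0]},{"grip":0,"slide":[0,0,0],"delta_rot":[0,0,0]},{"grip":0,"slide":[0,0,0],"delta_rot":[0,0,0]},{"grip":0,"slide":[0,0,0],"delta_rot":[0,0,0]}]}}

```text
t: 18.2
ee_pos: [0.3637, 0.162, 0.221]
eef_rot: [-0.477, -0.522, 0.522, 0.477]
force: [0.2, -0.9, -0.3]
finger_gap: -0.004
```

```bash
python3 - <<'E'
from h import *
rep(); a=snap('scene')['frame'][190:400,150:430]; b=snap('top')['frame']
a=cv2.resize(a,(800,600),interpolation=cv2.INTER_CUBIC)
cv2.imwrite('pics/f1.png',a[:,:,::-1])
b=cv2.resize(b[140:380,180:500],(800,600),interpolation=cv2.INTER_CUBIC); cv2.imwrite('pics/f2.png',b[:,:,::-1])
E
```

```text
t 18.2 bin xy mm [-157.3  379.1] z 221.0 x yaw-bin y -0.001 tool y [ 0. -0. -1.] F [ 0.2 -0.9 -0.3] gap -0.004 q [ 0.23 -0.24  1.76 -0.    1.62 -1.43]
```

View pics/f1.png

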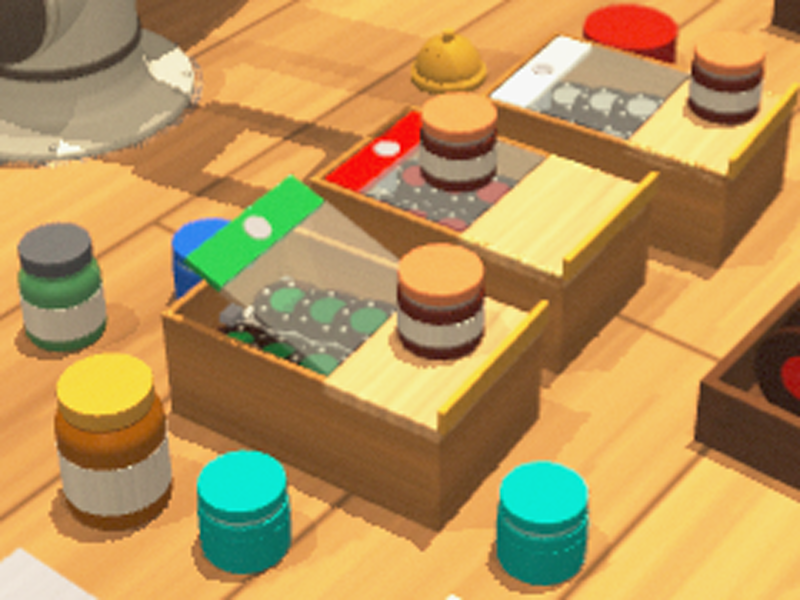

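The green lid is up: its strip is raised at (258,228) and the lid is clear of the jar. The jar stands on the ledge at (440,300), the red and white bins are shut with their jars in place, and the other objects look unmoved.

```bash
python3 -c "
from h import *
rep(); print(bot.sign_off())"
```

```text
t 18.3 bin xy mm [-157.3  379.1] z 221.0 x yaw-bin y -0.002 tool y [ 0. -0. -1.] F [ 0.7 -0.4 -0.1] gap -0.001 q [ 0.23 -0.24  1.76 -0.    1.62 -1.43]
the job is handed in; nothing more can be done
None
```

The jar is off the green lid and on the ledge, and the green lid is ajar. I handed the job in at 18.3 s, with the arm clear and touching nothing.

- **Jar:** I pushed it back about 100 mm with the part-open fingers, and it stayed upright throughout. Its centre ended near bin x 82 mm, so its front edge is about 12 mm past the lid and it stands short of the rail.
- **Lid:** I pressed the strip with the shut fingers, at about 7 N through the travel and 17 N at the firm stop, then lifted away quickly. The last scene picture shows the lid ajar and clear of the jar.
- **Everything else:** in the same picture the red and white bins are shut with their jars in place. The other objects look unmoved, judged by eye only.

Two checks did not go as expected:
- **Fingertip height:** in the pictures the fingertips sat about 30–35 mm higher than the reported TCP. I set heights from the pictures and the contact force instead.
- **Final top view:** I could not look at it because the 12-picture limit was reached, so the last check rests on the scene camera alone.

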